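# Shut and lock the gate of the nutmeg bin

## Task

Shut the gate of the nutmeg bin and lock it, with light pushes of the fingertips only: push the post on its blue disc round until the slot lines up with the flat brass bar, press the black knob fully down so that the bar goes through the slot, then push the post round again until the slot lies well across the bar (nearly a quarter turn, either way) so that the gate cannot come up. Do not grip or force anything or pull the gate up, and leave the cardamom bin's gate and disc, the bowls and everything else on the counter where they are.

Things in the scene. Friction and masses are not known exactly. Their poses are not given: they have to be found in the camera images.
- nutmeg_bin: The spice bin to work on: the box filled with dark brown nutmegs (25 mm). Fixed. Wooden box 150 wide, 165 deep, 170 mm tall, open on top. Origin on the table straight under its locking disc's axis; x points level out of its outlet, z up. The box spans 9 to 174 mm behind the origin; a chute 76 mm wide slopes out to 100 mm ahead of it, below the disc (60 to 105 mm above the table).
- nutmeg_axis (a point): Centre of the nutmeg disc's upper face, 185 mm above the table. Blue level disc, 76 mm across, 6 thick, turning about the vertical on a bracket over the bin's front. A slot 13 x 48 mm goes through its centre, at right angles to its lever, a blue strip 16 mm wide, 4 thick, lying on the disc and reaching 74 mm from the axis.
- nutmeg_post (a point): Top centre of the red upright post on the nutmeg disc's lever: 12 mm across, 66 mm from the axis, top 224 mm above the table, the upper 35 mm of it free above the lever. Pushing it sideways turns the disc. Disc and gate are worked with light finger forces; 40 N would be forcing them.
- nutmeg_disc (a joint): Angle of the nutmeg disc (rad), counter-clockwise from above, -1.55 to 1.55. At 0 the slot lies along the gate's flat bar (along the bin's y) and the lever points along the bin's x. The bar enters the slot within about 0.12 of 0. Stiff (about 2 N at the post), stays where left; turns freely either way when the bar is fully above or below it.
- nutmeg_knob (a point): Top centre of the black push knob (26 mm across, 14 tall) on the nutmeg gate rod, on the disc's axis: 53 mm above the disc's upper face with the gate open, 17 mm with it shut. Under it a rubber buffer and neck (9 mm round, 9 long), then a flat brass bar (40 mm along the bin's y, 8 thick, 24 tall), then a thin rod through the slot to the gate blade.
- nutmeg_gate (a joint): How far the nutmeg gate is pushed down (m): 0 open, its brass bar 3 mm above the disc; 0.036 shut, the bar below the disc, only the neck in the slot, the knob's rubber buffer on the disc (it gives 1 mm per 8 N). Can be pulled up to -0.012. Goes down with 3 to 6 N, stays where left. With the slot not lined up the bar comes to rest on the disc.
- cardamom_bin: The other spice bin, built alike but filled with small pale green cardamom pods; to be left alone. Fixed. Wooden box 150 wide, 165 deep, 170 mm tall, open on top. Origin on the table straight under its locking disc's axis; x points level out of its outlet, z up. The box spans 9 to 174 mm behind the origin; a chute 76 mm wide slopes out to 100 mm ahead of it, below the disc (60 to 105 mm above the table).
- cardamom_axis (a point): Centre of the cardamom disc's upper face, 185 mm above the table. Blue level disc, 76 mm across, 6 thick, turning about the vertical on a bracket over the bin's front. A slot 13 x 48 mm goes through its centre, at right angles to its lever, a blue strip 16 mm wide, 4 thick, lying on the disc and reaching 74 mm from the axis.
- cardamom_post (a point): Top centre of the red upright post on the cardamom disc's lever: 12 mm across, 66 mm from the axis, top 224 mm above the table, the upper 35 mm of it free above the lever. Pushing it sideways turns the disc. Disc and gate are worked with light finger forces; 40 N would be forcing them.
- cardamom_disc (a joint): Angle of the cardamom disc (rad), counter-clockwise from above, -1.55 to 1.55. At 0 the slot lies along the gate's flat bar (along the bin's y) and the lever points along the bin's x. The bar enters the slot within about 0.12 of 0. Stiff (about 2 N at the post), stays where left; turns freely either way when the bar is fully above or below it.
- cardamom_knob (a point): Top centre of the black push knob (26 mm across, 14 tall) on the cardamom gate rod, on the disc's axis: 53 mm above the disc's upper face with the gate open, 17 mm with it shut. Under it a rubber buffer and neck (9 mm round, 9 long), then a flat brass bar (40 mm along the bin's y, 8 thick, 24 tall), then a thin rod through the slot to the gate blade.
- cardamom_gate (a joint): How far the cardamom gate is pushed down (m): 0 open, its brass bar 3 mm above the disc; 0.036 shut, the bar below the disc, only the neck in the slot, the knob's rubber buffer on the disc (it gives 1 mm per 8 N). Can be pulled up to -0.012. Goes down with 3 to 6 N, stays where left. With the slot not lined up the bar comes to rest on the disc.
- nutmeg_bowl: Loose steel bowl, 100 mm across, 45 mm tall, origin under its centre; stands under the nutmeg chute.
- cardamom_bowl: Loose steel bowl, 100 mm across, 45 mm tall, origin under its centre; stands under the cardamom chute.
- weight_big: Loose brass scale weight, 42 mm across, 48 mm tall, origin under its centre.
- weight_small: Loose brass scale weight, 32 mm across, 36 mm tall, origin under its centre.
- spice_jar: Loose amber glass jar with a red cap, 72 mm across, 130 mm tall, origin under its centre.
- tea_tin: Loose green tin with a paper label, 64 mm across, 100 mm tall, origin under its centre.
- scoop: Loose steel scoop with a dark wooden handle lying along its x (handle to -x), 165 mm long, 52 mm wide, 25 mm tall.

How it is judged:
On the way, in this order (a step that is already met when the one before it is completed fails the run):
1. the disc's slot is lined up with the bar while the gate is still open (value of joint nutmeg_disc between -0.2 and 0.2 rad and value of joint nutmeg_gate below 0.012 m), for 0.1 s.
2. the gate is pressed fully down, the bar through the slot (value of joint nutmeg_gate above 0.032 m), for 0.2 s.
At the end, for the whole second after the job is handed in: The nutmeg gate is down within 5 mm of its lower stop and its disc is turned at least 0.7 rad (40 degrees) either way from lined up, at rest (value of joint nutmeg_gate above 0.031 m and (value of joint nutmeg_disc above 0.7 rad or value of joint nutmeg_disc below -0.7 rad) and velocity of joint nutmeg_disc between -0.1 and 0.1 rad/s); the robot touches nothing.
It fails at once if the fingers grip or press the nutmeg bin, its disc or its gate with over 40 N (contact force between the fingers and nutmeg_bin above 40 N).
It fails at once if the nutmeg gate is pulled up by more than 5 mm (value of joint nutmeg_gate below -0.005 m).
It fails at once if the cardamom bin's gate or disc is moved (4 mm, 0.15 rad) (value of joint cardamom_gate above 0.004 m or value of joint cardamom_gate below -0.004 m or distance of cardamom_post from where it was at the start of the episode above 0.01 m).
It fails at once if a bowl, weight, jar, tin or the scoop is shifted more than 20 mm or lifted (distance of any of nutmeg_bowl, cardamom_bowl, weight_big, weight_small, spice_jar, tea_tin, scoop from where it was at the start of the episode above 0.02 m or height (world z) of any of nutmeg_bowl, cardamom_bowl, weight_big, weight_small, spice_jar, tea_tin, scoop above 0.012 m).
It also fails if it takes over 48 s, if anything falls off the work surface, if the arm or the gripper's body presses on something with over 40 N, if the wrist force passes 120 N, or if a joint passes its speed limit or range.

## Robot

A 7-joint arm with a two-finger parallel gripper is mounted at the origin on the work surface. World frame = base frame: x ahead of the robot, y to its left, z up, the work surface at z = 0. Lengths are in m, angles in rad, forces in N, time in s.
With the tool pointing down it reaches from about 0.425 to 0.925 m from the base axis. Payload 6.8 kg.
Tool frame: the origin (TCP) lies on the mounting face of the last link; the fingertips stand 173 mm ahead of it and the grasp point (between the pads) lies 155 mm ahead of it (grip_point_offset is the distance from the TCP to the grasp point, in m); x points along the fingers, z is the direction in which the jaws open and shut, and the axes are right-handed (so a half turn about x gives the same grasp; the last joint's range is limited). The gripper opens to 85 mm and grips with 20 to 120 N. Pads are 22 mm wide; open, the fingers measure 114 mm over their backs; the gripper's body (76 mm by 85 mm) begins 54 mm behind the grasp point. The pads swing forward as they close: fully open they stand 13 mm farther back than shut.
Start: joints at [1.122, 0.477, 0.022, 1.555, -0.011, 1.109, -0.083], TCP at [0.226, -0.636, 0.405] pointing down, gripper open.
Joint ranges: [-2.96, 2.96], [-0.34, 2.1], [-1.41, 1.46], [0.24, 2.44], [-1.37, 4.51], [0.17, 1.92], [-2.96, 2.96]. Speed limits (rad/s): [2.39, 2.39, 3.14, 3.14, 3.14, 3.14, 3.14].

## Interface

Orientations are given as a rotation vector (axis times angle).
In Python, from bench import * gives the robot as it stands. The module is installed in compiled form; this text tells all that it offers.
- The arm moves only by the tool servo_tool, never from a script. Its argument "motion" is a list of rows, each a list of 5 numbers: the shift along the tool's x, y, z in m, then the turn about the tool's x in degrees, then the gripper command: -1 is fully open, 1 is shut, values between are in proportion. In form: [[dx, dy, dz, turn, fingers], ...]. A call has 1 to 8 rows; each row is the pose to reach, as a shift and turn from the pose measured when the call began, along the tool's axes at that moment; what a row does not reach only later rows make up. A row lasts 1/10 s, in which the tool goes at most 50 mm and 8.59 degrees, less where a joint would pass 70% of its speed; a pose out of reach is approached as far as the arm can. A call with a gripper value outside its range is refused whole. The fingers move at their own pace and stop on an object; "force" is the grip in N (left out, the last holds). Time passes only in rows, so rows that repeat a pose let the fingers close. It gives the time, the measured TCP pose, the force and the opening at its end, in the units of the state.
- get_obs(): the state, without advancing time (a new reading comes with each control period).
- grab_frame(name): name is "scene" or "top" or "wrist"; returns the picture (480x640x3 uint8, red, green, blue); there is no depth.
- camera_params(name): a dict with "mtx" (3x3 intrinsics, pixels), "D" ([k1, k2, p1, p2, k3] as OpenCV has them; the pictures are not rectified), "world_to_cam" (4x4, takes a point from world to camera coordinates); the wrist camera has in their place "T_tool_cam" (4x4, takes a point from camera to tool coordinates, whose origin is the TCP and whose axes are the tool frame's). Camera axes: x right, y down, z forward; pixel columns grow to the right and rows downward; lengths in m; the calibration is good to about 2 mm. A picture is of the moment at which its call begins: read the wrist's pose just before it. camera_params takes no time and is no camera call.
- hand_in(): hands the job in, once; it reports no verdict.
The state is a dict: "clock": time; "joints": joint angles; "qvel": joint speeds; "tau": joint torques, N m; "tcp_pos": TCP position; "orientation": TCP orientation; "contact_force": force on the tool from outside, world axes, zero at the start; "moment": the same for the moment, N m; "grip_width": finger opening in m.
Only numpy, scipy, OpenCV 4.12 (cv2) and the standard library are available. Lean on these libraries where they do the work, as an engineer would, in place of code of your own. Each camera call takes 0.05 s, during which the arm holds its last target. There are 200 camera calls.

## Working session

There is one attempt and no reset: what is moved stays moved. The work goes in short steps, Python scripts to look and compute and a tool call to move; the robot and the scene stay as the last step left them, time stands still between calls to the robot, and variables do not carry over. Pictures are saved under pics/ and viewed, about 8 in all and at most 12, crops included, and the job is handed in when it is done.

Besides the shell and the picture viewer there is one more tool, called after "Emit:" by a JSON object that holds its "fn" and its "kwargs". servo_tool: Moves the arm, as the interface text tells. Its arguments: {"type":"object","properties":{"motion":{"type":"array","items":{"type":"array","items":{"type":"number"}}},"force":{"type":"number"}},"required":["motion"]}

```bash
mkdir -p pics
python3 - <<'E'
from bench import *
import cv2,numpy as np
o=get_obs();print({k:np.round(v,3) for k,v in o.items()})
for n in("scene","top"):
    f=grab_frame(n);cv2.imwrite(f"pics/{n}0.png",f[:,:,::-1]);p=camera_params(n);print(n,p)
print(camera_params("wrist"))
E
```

```text
{'clock': np.float64(0.0), 'joints': array([ 1.122,  0.478,  0.022,  1.556, -0.011,  1.109, -0.083]), 'qvel': array([-0.001, -0.   , -0.001,  0.   ,  0.003,  0.   , -0.001]), 'tau': array([-1.0000e-03, -5.9644e+01,  1.6070e+00, -2.8119e+01,  1.2000e-02,
        9.0000e-03,  0.0000e+00]), 'tcp_pos': array([ 0.226, -0.636,  0.404]), 'orientation': array([ 0.956,  1.353, -0.954]), 'contact_force': array([-0.058,  0.849, -1.156]), 'moment': array([0.085, 0.039, 0.008]), 'grip_width': np.float64(0.085)}
scene {'mtx': array([[588.03856709,   0.        , 322.62737984],
       [  0.        , 588.03856709, 231.73678594],
       [  0.        ,   0.        ,   1.        ]]), 'D': array([0.04131631, 0.        , 0.        , 0.        , 0.        ]), 'world_to_cam': array([[ 0.71846373,  0.69555445,  0.00372547, -0.42481352],
       [ 0.5623942 , -0.57774927, -0.59153914, -0.20615325],
       [-0.40929529,  0.4270946 , -0.80626768,  1.66369968],
       [ 0.        ,  0.        ,  0.        ,  1.        ]])}
top {'mtx': array([[436.86943152,   0.        , 313.82007809],
       [  0.        , 436.86
[... 304 characters left out ...]
808,  0.0234805 , -0.99657517,  1.13887845],
       [ 0.        ,  0.        ,  0.        ,  1.        ]])}
{'mtx': array([[347.95534208,   0.        , 319.04665197],
       [  0.        , 347.95534208, 240.20897328],
       [  0.        ,   0.        ,   1.        ]]), 'D': array([0.01763967, 0.        , 0.        , 0.        , 0.        ]), 'T_tool_cam': array([[ 2.75940605e-04, -2.90215758e-01,  9.56961200e-01,
         3.02015321e-02],
       [-7.71824651e-04, -9.56961013e-01, -2.90215479e-01,
         7.44154169e-02],
       [ 9.99999664e-01, -6.58524009e-04, -4.88060077e-04,
         4.71610426e-05],
       [ 0.00000000e+00,  0.00000000e+00,  0.00000000e+00,
         1.00000000e+00]])}
```

View pics/scene0.png

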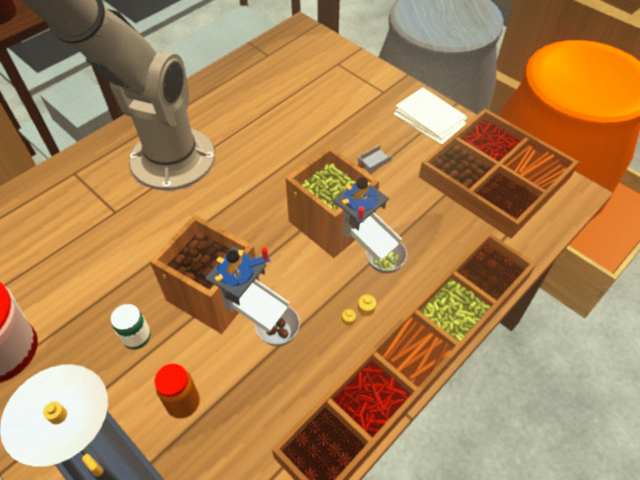

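View pics/top0.png

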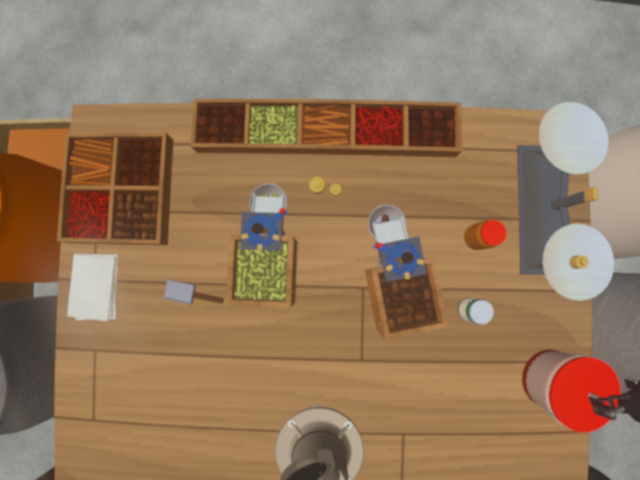

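The nutmeg bin is the lower-left bin in "scene" (knob about (233,256), post about (265,253)). In "top" it is on the right (knob about (406,257), post about (378,245)).

```bash
cat > h.py <<'E'
import cv2,numpy as np
from bench import *
def ray(n,uv):
    p=camera_params(n);q=cv2.undistortPoints(np.array([[uv]],float),p["mtx"],p["D"])[0,0]
    W=p["world_to_cam"];R=W[:3,:3];c=-R.T@W[:3,3];d=R.T@np.array([*q,1]);return c,d/np.linalg.norm(d)
def plane(n,uv,z):
    c,d=ray(n,uv);return c+d*(z-c[2])/d[2]
def tri(a,b):
    A=np.zeros((3,3));B=np.zeros(3)
    for n,uv in(("scene",a),("top",b)):
        c,d=ray(n,uv);M=np.eye(3)-np.outer(d,d);A+=M;B+=M@c
    return np.linalg.solve(A,B)
def proj(n,X):
    p=camera_params(n);W=p["world_to_cam"]
    return cv2.projectPoints(np.array([X],float),cv2.Rodrigues(W[:3,:3])[0],W[:3,3],p["mtx"],p["D"])[0][0,0]
def blobs(img,roi,f,amin=4):
    x0,y0,x1,y1=roi;h=cv2.cvtColor(img[y0:y1,x0:x1],cv2.COLOR_BGR2HSV).astype(int)
    m=f(h[...,0],h[...,1],h[...,2]).astype(np.uint8)
    k,l,s,c=cv2.connectedComponentsWithStats(m)
    return [(c[i]+[x0,y0],s[i]+np.array([x0,y0,0,0,0])) for i in range(1,k) if s[i,4]>=amin]
red=lambda h,s,v:((h<8)|(h>172))&(s>150)&(v>90)
blk=lambda h,s,v:(v<65)
blue=lambda h,s,v:(h>100)&(h<125)&(s>120)&(v>60)
yel=lambda h,s,v:(h>15)&(h<30)&(s>110)&(v>150)
E
python3 - <<'E'
from h import *
s=cv2.imread("pics/scene0.png");t=cv2.imread("pics/top0.png")
for n,im,roi in(("scene",s,(200,235,285,300)),("top",t,(365,230,435,290))):
    for nm,f in(("red",red),("blk",blk),("blue",blue),("yel",yel)):
        for c,st in blobs(im,roi,f): print(n,nm,np.round(c,1),st)
a=cv2.resize(s[235:310,195:295],(800,600),interpolation=cv2.INTER_CUBIC)
b=cv2.resize(t[225:300,365:465],(800,600),interpolation=cv2.INTER_CUBIC)
cv2.imwrite("pics/c.png",cv2.resize(np.hstack([a,b]),(800,300),interpolation=cv2.INTER_AREA))
E
```

```text
scene red [264.5 252.9] [262 247   6  13  62]
scene blk [221.7 249.2] [220 248   4   3  10]
scene blk [203.1 251.3] [200 249   7   6  26]
scene blk [232.  256.1] [227 250  11  13 111]
scene blk [212.2 256.5] [210 254   6   7  21]
scene blk [203.2 265.6] [200 263   8   6  25]
scene blk [202.  276.1] [200 273   5   7  21]
scene blk [208.  281.5] [206 280   5   4  11]
scene blk [230.2 296.2] [225 292  13   8  66]
scene blue [238.6 270.6] [217 255  47  31 617]
scene yel [268.3 258.6] [ 227  235   58   63 1433]
scene yel [236.2 261.1] [228 249  17  24 105]
scene yel [219.5 259.3] [216 256   8   7  36]
scene yel [218.2 277.7] [215 275   8   7  37]
scene yel [208.  289.8] [200 286  17   9  73]
top red [378.4 245. ] [376 243   6   5  21]
top blue [400.3 256.5] [380 243  39  31 501]
top yel [369.5 251.4] [365 230  14  39 335]
top yel [425.9 240.6] [408 230  27  28 356]
top yel [420.5 261.5] [418 260   6   4  20]
top yel [388.4 267.9] [386 266   6   5  18]
top yel [406.8 275.7] [405 273   5   6  23]
top yel [365.3 281.8] [365 277   2   9  13]
```

View pics/c.png

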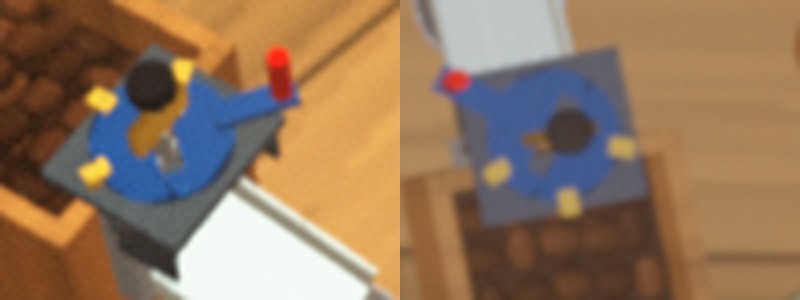

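The crop shows the post in "scene" at (264.5,248.7) and in "top" at (378.7,244.7). The knob is at (233,255) and (407.7,257.7), with the brass bar below it. The lever points well off the bin's x towards +y.

Run:
```python
from h import *
t=cv2.imread("pics/top0.png");s=cv2.imread("pics/scene0.png")
post=tri((264.5,248.7),(378.7,244.7));print("post tri",post, plane("top",(378.4,245),.222),plane("scene",(264.5,248.7),.224))
k=tri((233,254.5),(407.7,257.7));print("knob",k,plane("top",(407.7,257.7),.236),plane("scene",(233,254.5),.238))
# bin box top rim orientation: bracket corners in crop px (top view)
f=lambda x,y:plane("top",((x-400)/4+365,y/4+225),.179)
for q in((462,75),(612,48),(646,193),(487,223)):print("brk",f(*q)[:2])
# disc centre from blue contour at z .185
h=cv2.cvtColor(t,cv2.COLOR_BGR2HSV).astype(int);g=np.zeros(t.shape[:2],bool);g[230:290,370:435]=1
m=blue(h[...,0],h[...,1],h[...,2])&g
pts=np.array([plane("top",(x,y),.185)[:2] for y,x in np.argwhere(m)])
cc,r=cv2.minEnclosingCircle(pts.astype(np.float32));print(cc,r)
# chute direction: white blob
w=((h[...,1]<40)&(h[...,2]>170));g[:]=0;g[215:245,370:412]=1;w&=g
print(cv2.minAreaRect(np.argwhere(w)[:,::-1].astype(np.float32)))
for n,im,roi in(("top",t,(230,190,300,270)),("scene",s,(330,170,400,225))):
    for nm,ff in(("red",red),("blk",blk)): print(n,nm,[(np.round(c,1),st) for c,st in blobs(im,roi,ff)])
```

```text
post tri [ 0.53723728 -0.1192703   0.21941845] [ 0.53585671 -0.11892272  0.222     ] [ 0.54037541 -0.12056469  0.224     ]
knob [ 0.50985254 -0.17997382  0.23424712] [ 0.50868092 -0.18095881  0.236     ] [ 0.51333135 -0.18011533  0.238     ]
brk [ 0.54173871 -0.12908353]
brk [ 0.55905611 -0.21547272]
brk [ 0.47618004 -0.23547646]
brk [ 0.45738431 -0.14435538]
(0.5105739831924438, -0.16906362771987915) 0.0458768792450428
((390.1291809082031, 230.39324951171875), (21.211748123168945, 31.405380249023438), 77.00537872314453)
top red [(array([281.5, 210.7]), array([280, 209,   4,   4,  14]))]
top blk []
scene red [(array([360.7, 212.4]), array([359, 207,   5,  13,  51]))]
scene blk [(array([361.2, 185.6]), array([357, 183,   9,   5,  22]))]
```

```bash
cat >> h.py <<'E'
def pose():
    o=get_obs();return np.array(o["tcp_pos"]),cv2.Rodrigues(np.array(o["orientation"],float))[0],o
def plan(x,y,z):
    p,R,o=pose();return np.round(R.T@(np.array([x,y,z])-p),4)
def wray(uv,p,R):
    c=camera_params("wrist");q=cv2.undistortPoints(np.array([[uv]],float),c["mtx"],c["D"])[0,0];T=c["T_tool_cam"]
    return p+R@T[:3,3],R@T[:3,:3]@np.array([*q,1])
def wplane(uv,z,p,R):
    c,d=wray(uv,p,R);return c+d*(z-c[2])/d[2]
E
python3 - <<'E'
from h import *
p,R,o=pose();print(R.round(4));
for q in((.226,-.636,.46),(.51,-.18,.46)):print(plan(*q))
E
```

```text
[[-7.000e-04  9.425e-01  3.342e-01]
 [ 1.500e-03  3.342e-01 -9.425e-01]
 [-1.000e+00 -1.000e-04 -1.700e-03]]
[-0.0562  0.0005  0.0001]
[-0.0557  0.4205 -0.3348]
```

Emit:
{"fn": "servo_tool", "kwargs": {"motion": [[-0.05, 0, 0, 0, 1], [-0.056, 0.03, -0.03, 0, 1], [-0.056, 0.06, -0.06, 2, 1], [-0.056, 0.095, -0.09, 4, 1], [-0.056, 0.13, -0.12, 6, 1], [-0.056, 0.165, -0.15, 8, 1], [-0.056, 0.2, -0.18, 8, 1], [-0.056, 0.23, -0.21, 8, 1]]}}

```text
clock: 0.9
tcp_pos: [0.3731, -0.359, 0.4599]
orientation: [1.06, 1.3, -1.058]
contact_force: [0.2, -0.9, -0.7]
grip_width: -0.0001
```

Run:
```python
from h import *
p,R,o=pose();print(p,R.round(3),o["grip_width"],o["contact_force"]);print(plan(.45,-.195,.46))
```

```text
[ 0.37311087 -0.35900826  0.45992097] [[-0.001  0.98   0.201]
 [ 0.002  0.201 -0.98 ]
 [-1.    -0.    -0.002]] -6.853053659210081e-05 [ 0.24079489 -0.92241399 -0.67312178]
[ 0.0002  0.1083 -0.1452]
```

Emit:
{"fn": "servo_tool", "kwargs": {"motion": [[0, 0.03, -0.04, 0, 1], [0, 0.06, -0.08, 0, 1], [0, 0.09, -0.12, 0, 1], [0, 0.108, -0.145, 0, 1], [0, 0.108, -0.145, 0, 1], [0, 0.108, -0.145, 0, 1]]}}

```text
clock: 1.5
tcp_pos: [0.4498, -0.1949, 0.4599]
orientation: [1.058, 1.301, -1.058]
contact_force: [-1.1, -0.7, 0.3]
grip_width: 0.0002
```

Run:
```python
from h import *
p,R,o=pose();print(p,o["contact_force"])
np.savez("w1.npz",p=p,R=R)
cv2.imwrite("pics/w1.png",grab_frame("wrist")[:,:,::-1])
```

```text
[ 0.44978231 -0.19485471  0.45991856] [-1.13403416 -0.68157573  0.3406985 ]
```

View pics/w1.png

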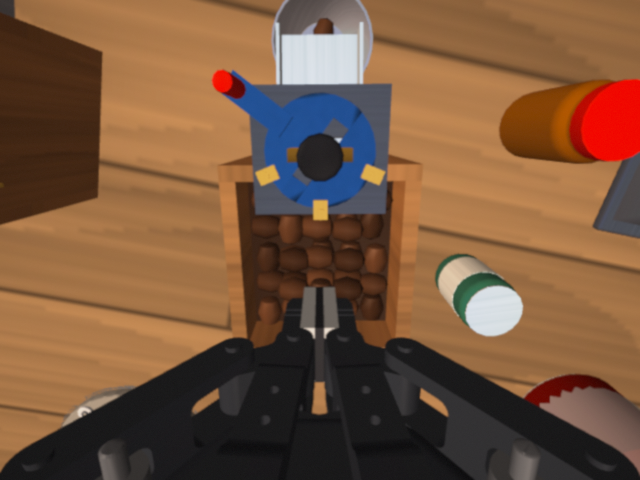

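The wrist view shows the knob at (320,158), the post top at (222,82), and the bar running from (286,155) to (354,155). The bin is nearly square to the image.

Run:
```python
from h import *
d=np.load("w1.npz");p,R=d["p"],d["R"]
im=cv2.imread("pics/w1.png")
rb=blobs(im,(190,50,260,110),red)+blobs(im,(290,130,350,190),lambda h,s,v:v<45,50);print(rb)
k=wplane((320,158),.238,p,R);po=wplane((222,82),.224,p,R)
print("knob",k,"post",po,np.linalg.norm((po-k)[:2]),np.degrees(np.arctan2(*(po-k)[1::-1])))
ax=wplane((320.5,150),.185,p,R);print("disc c",ax)
for a,b,z in(((253,214),(385,214),.179),((251,85),(391,85),.179),((251,85),(254,213),.179),((391,85),(385,213),.179),((286,155),(354,155),.2),((280,36),(281,82),.1),((360,36),(362,82),.1)):
    v=(wplane(b,z,p,R)-wplane(a,z,p,R))[:2];print(v,np.degrees(np.arctan2(v[1],v[0])))
print("tool y yaw",np.degrees(np.arctan2(R[1,1],R[0,1])))
# bin-frame edges by line fit: dark bracket mask
h=cv2.cvtColor(im,cv2.COLOR_BGR2HSV).astype(int)
```

```text
[(array([225.05212355,  83.42664093]), array([212,  70,  31,  28, 518])), (array([319.63442211, 157.04334171]), array([ 298,  134,   45,   46, 1592]))]
knob [ 0.51064446 -0.18226464  0.238     ] post [ 0.53813853 -0.12247741  0.224     ] 0.06580605681871864 65.30394459640746
disc c [ 0.51259116 -0.18222834  0.185     ]
[ 0.0196445  -0.09508618] -78.32710322246848
[ 0.01863006 -0.09057172] -78.37671988129524
[-0.08510013 -0.01461484] -170.25525884615493
[-0.08425228 -0.0183281 ] -167.7271843952003
[ 0.00880543 -0.04270849] -78.35027109592686
[-0.03438532 -0.00672685] -168.93093693308856
[-0.03369612 -0.01001588] -163.44588266376672
tool y yaw 11.68815310258436
```

Emit:
{"fn": "servo_tool", "kwargs": {"motion": [[0, 0.035, -0.03, 0, 1], [0, 0.07, -0.06, 0, 1], [0, 0.105, -0.085, 0, 1], [0, 0.105, -0.085, 0, 1], [0.03, 0.105, -0.085, 0, 1], [0.06, 0.105, -0.085, 0, 1], [0.079, 0.105, -0.085, 0, 1], [0.079, 0.105, -0.085, 0, 1]]}}

```text
clock: 2.35
tcp_pos: [0.5335, -0.0938, 0.378]
orientation: [1.06, 1.304, -1.066]
contact_force: [0.6, 0.2, 1.0]
grip_width: -0.0002
```

```bash
cat >> h.py <<'E'
A=np.array([.511,-.1823])
def uw():
    p,R,o=pose();return np.round(np.array([(p[:2]-A)@R[:2,1],(p[:2]-A)@R[:2,2],p[2]])*1000,1),np.round(R.T@np.array(o["contact_force"]),1),o["clock"]
E
python3 - <<'E'
from h import *
print(uw())
cv2.imwrite("pics/w2.png",grab_frame("wrist")[:,:,::-1])
E
```

```text
(array([ 39.6, -82.4, 378. ]), array([-1. ,  0.6, -0. ]), 2.35)
```

View pics/w2.png

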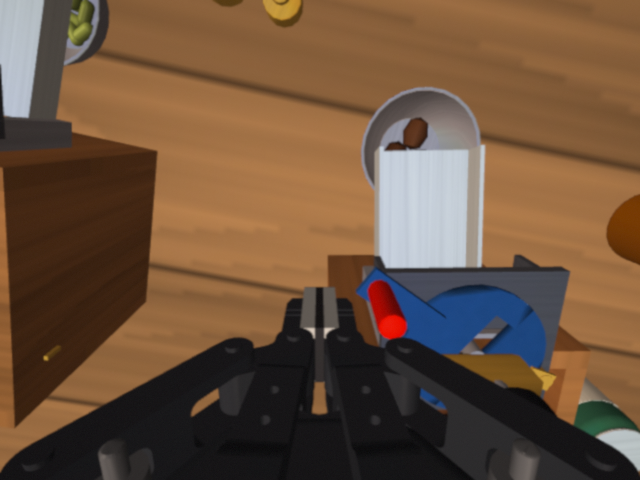

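Emit:
{"fn": "servo_tool", "kwargs": {"motion": [[0, 0.003, 0.008, 0, 1], [0, 0.007, 0.015, 0, 1], [0, 0.011, 0.02, 0, 1], [0, 0.014, 0.025, 0, 1], [0, 0.018, 0.031, 0, 1], [0, 0.021, 0.037, 0, 1], [0, 0.023, 0.043, 0, 1], [0, 0.024, 0.047, 0, 1]]}}

```text
clock: 3.2
tcp_pos: [0.5682, -0.1353, 0.381]
orientation: [1.062, 1.299, -1.062]
contact_force: [1.3, 2.5, 2.3]
grip_width: -0.0002
```

```bash
cat >> h.py <<'E'
def postang(name):
    d,R,o=pose();im=grab_frame("wrist")[:,:,::-1].copy();cv2.imwrite(name,im)
    B=[b for b in blobs(im,(0,0,640,480),red,60)];return d,R,im,B
E
python3 - <<'E'
from h import *
print(uw()); p,R,im,B=postang("pics/w3.png");print(B)
E
```

```text
(array([ 65.3, -34.8, 381. ]), array([-2.3,  1.7, -2.2]), 3.2)
[(array([362.07080504, 310.96605238]), array([ 347,  282,   33,   57, 1031]))]
```

View pics/w3.png

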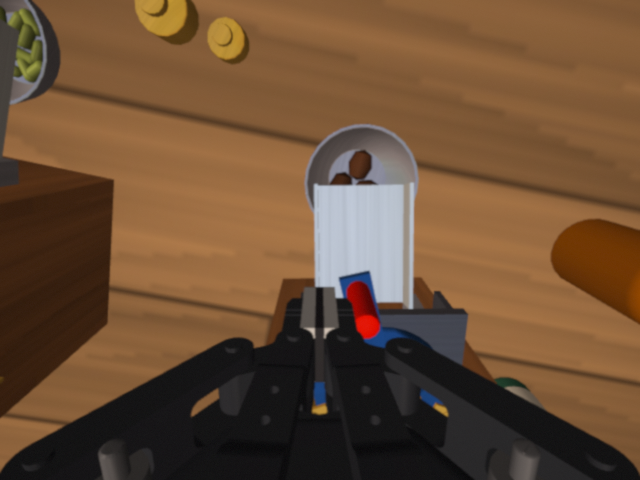

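The post is in contact, with its top at about (369,328). The lever is still about 15° short.

```bash
cat >> h.py <<'E'
def binang(P,R):
    d=P[:2]-A;return d@R[:2,1]*1e3,d@R[:2,2]*1e3,np.degrees(np.arctan2(-(d@R[:2,2]),d@R[:2,1]))
E
python3 - <<'E'
from h import *
p,R,o=pose()
for uv in((369,328),(367,330),(357,286)):print(binang(wplane(uv,.224 if uv[1]>300 else .19,p,R),R))
print(np.degrees(np.arctan2(R[1,1],R[0,1])))
E
```

```text
(np.float64(62.99435140097569), np.float64(-13.860736978446202), np.float64(12.40913597699569))
(np.float64(62.06326177596512), np.float64(-14.645209053958416), np.float64(13.277331555800309))
(np.float64(66.26511566914857), np.float64(-15.380819370388759), np.float64(13.067550748321306))
11.32038125006159
```

Emit:
{"fn": "servo_tool", "kwargs": {"motion": [[0, 0, 0.004, 0, 1], [0, 0, 0.008, 0, 1], [0, 0, 0.012, 0, 1], [0, 0, 0.014, 0, 1], [0, 0, 0.0145, 0, 1], [0, 0, 0.0145, 0, 1]]}}

```text
clock: 3.85
tcp_pos: [0.5706, -0.1508, 0.3806]
orientation: [1.062, 1.299, -1.065]
contact_force: [-0.3, 0.7, 0.2]
grip_width: -0.0002
```

Run:
```python
from h import *
print(uw()); p,R,im,B=postang("pics/w4.png");print(B)
cv2.imwrite("pics/w4c.png",cv2.resize(im[230:410,240:480],(800,600),interpolation=cv2.INTER_CUBIC))
```

```text
(array([ 64.7, -19.2, 380.6]), array([-0.2, -0.1, -0.8]), 3.85)
[(array([362.58833768, 306.61096606]), array([ 348,  277,   33,   56, 1149])), (array([636.69060773, 307.        ]), array([633, 289,   7,  37, 181]))]
```

View pics/w4c.png

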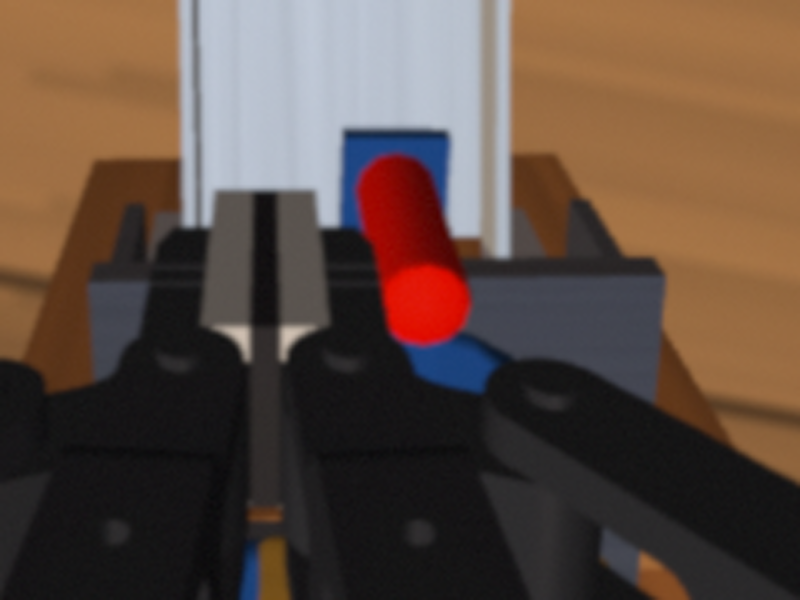

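The lever's end edge now looks parallel to the bracket's edge, so it is lined up. Post top is at full-frame pixel (368.4,320.9).

Run:
```python
from h import *
p,R,o=pose();print(uw())
print(binang(wplane((368.4,320.9),.224,p,R),R))
c=lambda x,y:(240+x*.3,230+y*.3)
a,b=wplane(c(343,131),.189,p,R),wplane(c(450,131),.189,p,R);print(binang((a+b)/2,R),np.linalg.norm(a-b))
print(np.degrees(np.arctan2(R[1,1],R[0,1])))
a=wplane(c(92,263),.179,p,R);b=wplane(c(662,262),.179,p,R);m=(a+b)/2;v=(b-a)[:2];print("bracket mid",binang(m,R),np.degrees(np.arctan2(v[1],v[0])))
```

```text
(array([ 64.6, -19.2, 380.5]), array([-0.2,  0.1, -0. ]), 3.9)
(np.float64(65.82609103016073), np.float64(0.6504744804102903), np.float64(-0.5661619700926185))
(np.float64(74.3493840334903), np.float64(0.33170010165380226), np.float64(-0.2556159683980205)) 0.01592993595461536
11.29653485148363
bracket mid (np.float64(47.24230673184132), np.float64(-0.9802775235899042), np.float64(1.1887164253439146)) -78.55912096830177
```

Emit:
{"fn": "servo_tool", "kwargs": {"motion": [[0, 0, -0.012, 0, 1], [-0.03, 0, -0.012, 0, 1], [-0.06, 0, -0.012, 0, 1], [-0.06, -0.03, 0, 0, 1], [-0.06, -0.06, 0.015, 0, 1], [-0.06, -0.0645, 0.019, 0, 1], [-0.06, -0.0645, 0.019, 0, 1], [-0.04, -0.0645, 0.019, 0, 1]]}}

```text
clock: 4.7
tcp_pos: [0.5126, -0.1811, 0.4229]
orientation: [1.062, 1.294, -1.061]
contact_force: [0.4, 0.3, -0.3]
grip_width: -0.0001
```

Run:
```python
from h import *
print(uw())
```

```text
(array([  1.8,  -0.8, 422.9]), array([ 0.3,  0.5, -0.3]), 4.7)
```

Emit:
{"fn": "servo_tool", "kwargs": {"motion": [[0.006, -0.002, 0.001, 0, 1], [0.01, -0.002, 0.001, 0, 1], [0.014, -0.002, 0.001, 0, 1], [0.018, -0.002, 0.001, 0, 1], [0.02, -0.002, 0.001, 0, 1], [0.022, -0.002, 0.001, 0, 1]]}}

```text
clock: 5.3
tcp_pos: [0.5113, -0.1822, 0.4012]
orientation: [1.063, 1.293, -1.06]
contact_force: [0.6, 2.4, 4.0]
grip_width: -0.0001
```

Run:
```python
from h import *
print(uw())
```

```text
(array([ 3.000e-01, -0.000e+00,  4.012e+02]), array([-4. ,  1.1, -2.2]), 5.3)
```

Emit:
{"fn": "servo_tool", "kwargs": {"motion": [[0.004, 0, 0, 0, 1], [0.008, 0, 0, 0, 1], [0.012, 0, 0, 0, 1], [0.016, 0, 0, 0, 1], [0.02, 0, 0, 0, 1], [0.022, 0, 0, 0, 1]]}}

```text
clock: 5.9
tcp_pos: [0.5114, -0.1823, 0.3788]
orientation: [1.063, 1.293, -1.06]
contact_force: [-0.2, 1.3, 2.5]
grip_width: 0.0002
```

Run:
```python
from h import *
print(uw())
```

```text
(array([4.000e-01, 1.000e-01, 3.788e+02]), array([-2.5,  0.1, -1.3]), 5.9)
```

Next I press down to the stop in 1 mm steps.

Emit:
{"fn": "servo_tool", "kwargs": {"motion": [[0.001, 0, 0, 0, 1], [0.002, 0, 0, 0, 1], [0.003, 0, 0, 0, 1], [0.004, 0, 0, 0, 1], [0.004, 0, 0, 0, 1]]}}

```text
clock: 6.4
tcp_pos: [0.5114, -0.1823, 0.3755]
orientation: [1.063, 1.293, -1.06]
contact_force: [-3.4, 2.2, 8.3]
grip_width: -0.0001
```

Run:
```python
from h import *
print(uw())
```

```text
(array([4.000e-01, 1.000e-01, 3.755e+02]), array([-8.3, -2.8, -2.8]), 6.4)
```

Emit:
{"fn": "servo_tool", "kwargs": {"motion": [[0.001, 0, 0, 0, 1], [0.0015, 0, 0, 0, 1], [0.0015, 0, 0, 0, 1], [0.0015, 0, 0, 0, 1]]}}

```text
clock: 6.8
tcp_pos: [0.5114, -0.1822, 0.3754]
orientation: [1.063, 1.292, -1.06]
contact_force: [-4.9, 2.1, 13.2]
grip_width: 0.0003
```

Run:
```python
from h import *
print(uw())
```

```text
(array([  0.4,  -0. , 375.4]), array([-13.2,  -4.3,  -3. ]), 6.8)
```

Emit:
{"fn": "servo_tool", "kwargs": {"motion": [[-0.03, 0, 0, 0, 1], [-0.065, 0, 0, 0, 1], [-0.065, 0.03, -0.017, 0, 1], [-0.065, 0.0655, -0.035, 0, 1], [-0.065, 0.0655, -0.035, 0, 1], [-0.03, 0.0655, -0.035, 0, 1], [-0.006, 0.0655, -0.035, 0, 1], [-0.006, 0.0655, -0.035, 0, 1]]}}

```text
clock: 7.6
tcp_pos: [0.5669, -0.1356, 0.3776]
orientation: [1.06, 1.299, -1.065]
contact_force: [-0.7, 0.1, 1.2]
grip_width: 0.0003
```

```bash
cat >> h.py <<'E'
def arc(angs,z=.381,off=20.3):
    p,R,o=pose();yaw=np.radians(11.65)
    U=np.array([np.cos(yaw),np.sin(yaw)]);W=np.array([np.sin(yaw),-np.cos(yaw)])
    ty=np.degrees(np.arctan2(R[1,1],R[0,1]))
    for a in angs:
        r=np.radians(a);P=66*np.array([np.cos(r),np.sin(r)])-off*np.array([-np.sin(r),np.cos(r)])
        X=A+(P[0]*U+P[1]*W)/1e3;print(a,np.round(R.T@(np.array([*X,z])-p),4),round(ty-11.65+a,1))
E
python3 - <<'E'
from h import *
print(uw());arc(range(0,40,5))
E
```

```text
(array([ 64. , -34.8, 377.6]), array([-1.2, -0.7, -0.3]), 7.6)
0 [-0.0034  0.0019  0.0141] -0.3
5 [-0.0034  0.0034  0.02  ] 4.7
10 [-0.0034  0.0044  0.0259] 9.7
15 [-0.0034  0.005   0.0319] 14.7
20 [-0.0034  0.005   0.0379] 19.7
25 [-0.0034  0.0044  0.0439] 24.7
30 [-0.0034  0.0034  0.0499] 29.7
35 [-0.0034  0.0018  0.0557] 34.7
```

Emit:
{"fn": "servo_tool", "kwargs": {"motion": [[-0.003, 0.002, 0.007, 0, 1], [-0.003, 0.002, 0.014, 0, 1], [-0.003, 0.003, 0.02, 5, 1], [-0.003, 0.004, 0.026, 10, 1], [-0.003, 0.005, 0.032, 15, 1], [-0.003, 0.005, 0.038, 20, 1], [-0.003, 0.004, 0.044, 25, 1], [-0.003, 0.003, 0.05, 30, 1]]}}

```text
clock: 8.4
tcp_pos: [0.5802, -0.1845, 0.3821]
orientation: [1.446, 1.035, -1.449]
contact_force: [-0.1, 2.4, -1.2]
grip_width: 0.0002
```

Run:
```python
from h import *
print(uw(),get_obs()["joints"].round(2));arc(range(30,75,5))
```

```text
(array([ 66.2, -20.3, 382.1]), array([ 1.2, -0.8, -2.2]), 8.4) [ 0.34  0.4  -0.18  1.73  0.08  1.02 -1.77]
30 [ 0.0011 -0.0004 -0.0006] -0.5
35 [0.0011 0.0012 0.0052] 4.5
40 [0.0011 0.0022 0.0112] 9.5
45 [0.0011 0.0028 0.0172] 14.5
50 [0.0011 0.0028 0.0232] 19.5
55 [0.0011 0.0023 0.0292] 24.5
60 [0.0011 0.0013 0.0351] 29.5
65 [ 0.0011 -0.0003  0.0409] 34.5
70 [ 0.0011 -0.0023  0.0466] 39.5
```

Emit:
{"fn": "servo_tool", "kwargs": {"motion": [[0.001, 0.001, 0.005, 4, 1], [0.001, 0.002, 0.011, 9, 1], [0.001, 0.003, 0.017, 14, 1], [0.001, 0.003, 0.023, 19, 1], [0.001, 0.002, 0.029, 24, 1], [0.001, 0.001, 0.035, 29, 1], [0.001, 0, 0.041, 34, 1], [0.001, -0.001, 0.044, 37, 1]]}}

```text
clock: 9.2
tcp_pos: [0.5654, -0.2267, 0.3828]
orientation: [1.885, 0.573, -1.883]
contact_force: [1.0, 1.0, 0.5]
grip_width: -0.0002
```

Run:
```python
from h import *
print(uw(),get_obs()["joints"].round(2));arc((60,65,70,75))
```

```text
(array([ 67.2, -20.4, 382.8]), array([-0.5, -0.2, -1.4]), 9.2) [ 0.31  0.39 -0.03  1.74  0.02  1.01 -2.28]
60 [ 0.0018 -0.0045 -0.0086] -7.8
65 [ 0.0018 -0.0022 -0.0031] -2.8
70 [ 0.0018 -0.0004  0.0027] 2.2
75 [0.0018 0.0009 0.0086] 7.2
```

Emit:
{"fn": "servo_tool", "kwargs": {"motion": [[0.001, 0, 0.004, 3, 1], [0.001, 0, 0.0085, 7, 1], [0.001, 0, 0.0085, 7, 1], [0, 0, -0.006, 7, 1], [-0.03, 0, -0.006, 7, 1], [-0.07, 0, -0.006, 7, 1], [-0.08, -0.02, -0.006, 7, 1], [-0.08, -0.06, -0.006, 7, 1]]}}

```text
clock: 10.0
tcp_pos: [0.5384, -0.1745, 0.4657]
orientation: [1.966, 0.462, -1.953]
contact_force: [0.1, 0.9, -0.5]
grip_width: 0.0
```

Run:
```python
from h import *
p,R,o=pose();print(p,o["contact_force"].round(1),plan(.45,-.195,.46),np.degrees(np.arctan2(R[1,1],R[0,1])))
```

```text
[ 0.53843661 -0.17454202  0.46572629] [ 0.1  0.9 -0.5] [ 0.0051 -0.0217  0.0882] -63.18522875165676
```

Emit:
{"fn": "servo_tool", "kwargs": {"motion": [[0, -0.005, 0.02, -8, 1], [0, -0.01, 0.04, -16, 1], [0, -0.015, 0.06, -24, 1], [0, -0.02, 0.08, -32, 1], [0.005, -0.022, 0.088, -40, 1], [0.005, -0.022, 0.088, -48, 1], [0.005, -0.022, 0.088, -56, 1], [0.005, -0.022, 0.088, -64, 1]]}}

```text
clock: 10.8
tcp_pos: [0.4509, -0.1941, 0.4609]
orientation: [1.194, 1.211, -1.188]
contact_force: [0.6, 0.3, -0.2]
grip_width: 0.0
```

Run:
```python
from h import *
p,R,im,B=postang("pics/w5.png");print(p,np.degrees(np.arctan2(R[1,1],R[0,1])),B);np.savez("w5.npz",p=p,R=R)
```

```text
[ 0.45085741 -0.19409645  0.46089582] 1.2861473027942034 [(array([598.31454951,  69.76679401]), array([ 552,   24,   88,   90, 6282])), (array([399.52416357, 110.60594796]), array([384,  99,  31,  23, 538])), (array([575.67637271, 370.79118136]), array([ 557,  340,   56,   80, 1202]))]
```

View pics/w5.png

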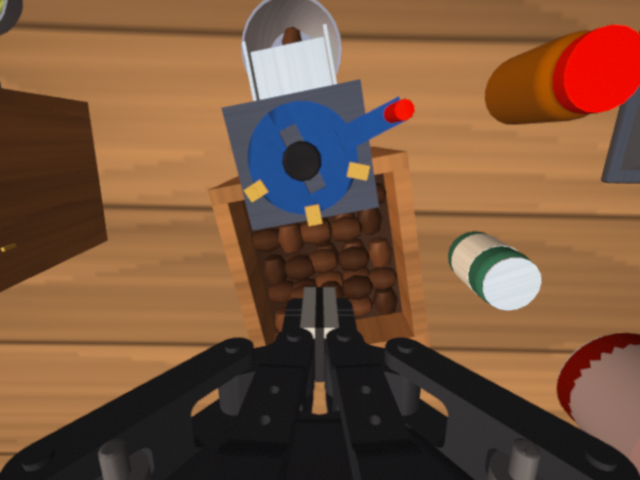

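The gate looks down: the knob appears smaller at about (302,160), and no bar shows above the disc. The slot is turned across, with the post at (401,110). I'll check the numbers, compare the loose objects against the first pictures, and hand in if they agree.

Run:
```python
from h import *
d=np.load("w5.npz");p,R=d["p"],d["R"];im=cv2.imread("pics/w5.png")
P=wplane((401,110),.224,p,R);v=P[:2]-A;print("post r",np.linalg.norm(v),"disc deg",np.degrees(np.arctan2(v[1],v[0]))-11.65)
for n,dd,roi,q in(("w1",np.load("w1.npz"),(290,130,350,190),(320,157)),("w5",d,(275,135,330,190),(302,160))):
    b=max(blobs(cv2.imread(f"pics/{n}.png"),roi,lambda h,s,v:v<45,50),key=lambda x:x[1][4]);print(n,b,"knob z",dd["p"][2]-.03-348*.026/np.mean(b[1][2:4])*1)
    for z in(.238,.202):print(z,wplane(b[0],z,dd["p"],dd["R"]))
t0=cv2.imread("pics/top0.png");s0=cv2.imread("pics/scene0.png")
for n,a,rs in(("top",t0,{"jar":(465,215,512,250),"card":(275,200,290,220)}),("scene",s0,{"card":(350,200,370,222)})):
    b=grab_frame(n)[:,:,::-1].copy();cv2.imwrite(f"pics/{n}9.png",b)
    for k,r in rs.items():print(n,k,[[c.round(1) for c,_ in blobs(i,r,red)] for i in(a,b)])
    if n=="scene":
        df=cv2.absdiff(a,b).max(2);print("diff boxes",[s[1] for s in [(0,x) for x in cv2.connectedComponentsWithStats((df>50).astype(np.uint8))[2][1:]] if s[1][4]>15])
print(get_obs()["clock"])
```

```text
post r 0.06376836450735261 disc deg -73.40748306589813
w1 (array([319.63442211, 157.04334171]), array([ 298,  134,   45,   46, 1592])) knob z 0.23106141341051964
0.238 [ 0.51106782 -0.18190743  0.238     ]
0.202 [ 0.50890189 -0.1823304   0.202     ]
w5 (array([301.54977169, 160.56803653]), array([ 284,  142,   36,   38, 1095])) knob z 0.18635527481317105
0.238 [ 0.51340205 -0.18380378  0.238     ]
0.202 [ 0.51114878 -0.18219395  0.202     ]
top jar [[array([493.2, 232.5])], [array([493.1, 232.5])]]
top card [[array([281.5, 210.7])], [array([281.5, 210.9])]]
scene card [[array([360.7, 212.4])], [array([360.6, 212.4])]]
diff boxes [array([35,  0, 11,  2, 18], dtype=int32), array([ 77,   0,  15,  19, 148], dtype=int32), array([97,  0,  7, 23, 87], dtype=int32), array([ 104,    0,   61,   37, 1103], dtype=int32), array([155,  35,  10,  10,  38], dtype=int32), array([101,  39,  11,  13,  93], dtype=int32), array([ 106,   40,   84,   82, 3071], dtype=int32), array([169,  45,   6,   8,  16], dtype=int32), array([80, 49,  9, 13, 49], dtype=int32), array([189,  73,  13,  17, 135], dtype=int32), array([ 164,   96,   49,   58, 1068], dtype=int32), array([ 165,  151,   62,   80, 2762], dtype=int32), array([252, 247,  18,  17, 154], dtype=int32), array([226, 251,  20,  27, 324], dtype=int32), array([218, 282,  12,  17, 132], dtype=int32)]
10.95
```

The disc is at −73° (−1.28 rad). The knob position fits the shut height of 0.202 m: the ray cast lands on the axis at that height. The post radius agrees too, and nothing else moved.

```bash
python3 -c "
from bench import *
print(get_obs()['contact_force']);print(hand_in())"
```

```text
[ 0.84923433 -0.85758354 -0.17313244]
the job is handed in; nothing more can be done
None
```

The nutmeg gate is shut and locked, and the job is handed in at about 11 s of the 48 s allowed; hand-in reports no verdict. With the fingers shut, I pushed the post from about +54° to lined up. I then pressed the knob down until it stopped and pushed the post on to about −73° (−1.28 rad).

**Gate:** The fingertip stopped at 0.202 m, the expected shut height, at about 13 N. In the last wrist picture the knob's ray meets the disc axis at that height, and no bar shows above the disc.

**Forces:** Every reading I took was 14 N or less, against the 40 N limit. I read the force only between moves, so brief peaks during a move are not recorded.

**Other things on the counter:** The cardamom post and the jar did not shift between the first and last pictures, to within 0.2 pixels. In the scene view the only large differences were around the arm and the nutmeg bin and disc. The arm ended about 0.29 m up at the fingertips, touching nothing.

**Checks that disagreed:**
- The knob height estimated from its apparent size came out too low: 0.231 m for 0.238 m when open, and 0.186 m for 0.202 m when shut. I treated that as crude and did not rely on it.
- The last post radius measured 63.8 mm instead of 66 mm, which is about the calibration error.

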